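# Rock the jammed locating block out of the pasta cutter's mount

## Task

The pasta cutter's mount needs washing: first pull the long black-knobbed locking pin straight up out of its sleeve and drop it in the steel pan. Then grip the jammed steel locating block and rock it well over to both sides in its mount until it has pushed both white jaws open, lift it out upright, and finish while still holding it still, just clear: a few centimetres above the jaws, straight over the mount. Leave everything else on the table where it is.

Things in the scene. Friction and masses are not known exactly. Their poses are not given: they have to be found in the camera images.
- mount: The cutter's mount, bolted down: aluminium base plate 110 (x) x 230 (y) x 12 mm. Origin at the centre of its underside, on the table; z up; y runs from jaw to jaw, x along the axle of the block's round foot. A fixed steel cradle on it (inside 30 mm in y, 54 mm in x, top 34 mm above the table) lets the foot turn about x but not slide sideways.
- jaw_pin (a joint): How far the +y jaw (with sleeve and pin) has been pushed outward to +y, m: 0 closed over the foot, at most 0.009. It slides against stiff friction (about 28 N) and stays where it is pushed. While the pin is in, it moves only 1 to 3 mm.
- jaw_plain (a joint): The same for the -y jaw, growing as it is pushed outward to -y (starts at 0 to 0.001).
- jaw_pin_lip (a point): Centre of the inner face of the white +y jaw, 43.5 mm above the table, 9 mm from the mount's middle plane when closed. Jaw 44 mm wide in x, from 37.5 to 49.5 mm above the table. Its outer end is an upright square sleeve 36 x 36 mm centred 66 mm outward of this point, top at 55 mm, with a 13 mm hole that goes on down into the base: the locking pin stands in it.
- jaw_plain_lip (a point): The same for the -y jaw, whose outer end is a solid block, top at 49.5 mm, in place of the sleeve.
- block_grip (a point): Centre of the grip at the top of the steel locating block, 114 mm above the table when seated; grip 36 mm (mount's x) x 22 mm (y) x 36 mm high, its top 18 mm above this point; axes as the block's, z up. Block 120 mm high, about 0.35 kg. Below the grip a flat neck 36 x 16 mm goes down between the jaws with 1 mm play on either side.
- block_foot (a point): Axis of the block's round foot (28 mm bar, 50 mm long in x; closed jaws leave 18 mm), 88 mm below block_grip, 26 mm above the table when seated. The block rocks about this point, around the mount's x: the neck pushes a jaw out; 0.35 rad (30 mm at the grip, 7 to 15 N) opens it some 5.5 mm, 0.4 rad 7 mm. Each must be 5 to 6 mm open for the foot to lift out; a straight pull does not open them.
- pin_knob (a point): Centre of the black knob of the locking pin: knob 26 mm across, 32 mm high, its top 16 mm above this point, axis z. Below the knob a steel shaft 12 mm thick reaches down to 92 mm below this point. Pin 108 mm long in all, 0.1 kg; in place it stands upright 96 mm (this point) above the table with 51 mm of shaft in the sleeve and base.
- pin_mid (a point): The pin's point half-way along its length, 38 mm below pin_knob.
- pan: Open steel food pan, fixed, 176 (x) x 162 (y) x 65 mm high, walls and floor 3 mm. Origin at the centre of its underside, on the table, z up.
- spice_jar: Bystander: squat glass jar with steel cap, 48 across, 85 high (mm); origin at the centre of its underside.
- shaker: Bystander: aluminium salt shaker, 42 across, 78 high (mm); origin at the centre of its underside.
- glass_bowl: Bystander: glass bowl, 120 across, 65 high (mm); origin at the centre of its underside.
- ladle: Bystander: black plastic serving spoon lying flat, 260 long (mm); origin at the centre of its underside (spoon: near its middle).
- oil_bottle: Bystander: amber bottle, 60 across, 190 high (mm); origin at the centre of its underside.
- mug: Bystander: white mug, 80 across, 90 high (mm); origin at the centre of its underside.
- steel_cup: Bystander: steel cup, 90 across, 80 high (mm); origin at the centre of its underside.
Mind the look-alikes: they are no part of the job. Leave any yellow look-alike of the part that bears pin_knob alone. What is shaped like the part that bears block_grip but purple is not meant.

How it is judged:
By the outcome, as a careful person would: the job done as asked, in the order asked, and still so for the second after the job is handed in, while the arm keeps its last pose, push and grip.
It also fails if it takes over 58 s, if anything falls off the work surface, if the arm or the gripper's body presses on something with over 40 N, if the wrist force passes 120 N, or if a joint passes its speed limit or range.

## Robot

A 6-joint arm with a two-finger parallel gripper is mounted at the origin on the work surface. World frame = base frame: x ahead of the robot, y to its left, z up, the work surface at z = 0. Lengths are in m, angles in rad, forces in N, time in s.
With the tool pointing down it reaches from about 0.35 to 0.775 m from the base axis. Payload 5.5 kg.
Tool frame: the origin (TCP) lies at the very end of the fingers, on their centre line; the grasp point (between the pads) lies 19 mm behind it; z points along the fingers, y is the line along which they close (so a half turn about z gives the same grasp; the last joint's range is limited). The gripper opens to 85 mm and grips with 20 to 120 N. Pads are 22 mm wide; open, the fingers measure 114 mm over their backs; the gripper's body (76 mm by 85 mm) begins 54 mm behind the grasp point. The pads swing forward as they close: fully open they stand 13 mm farther back than shut.
Start: joints at [1.015, 0.313, 0.046, 1.304, 0, 1.431], TCP at [0.232, 0.526, 0.231] pointing down, gripper open.
Joint ranges: [-2.76, 2.76], [-0.86, 1.69], [-1.03, 1.26], [-2.2, 2.34], [-1.47, 1.5], [-3.14, 3.14]. Speed limits (rad/s): [2.57, 2.57, 3.14, 3.14, 3.14, 3.14].

## Interface

Orientations are given as a unit quaternion [w, x, y, z].
In Python, from workcell import env, imaging, ticket gives the robot as it stands. The module is installed in compiled form; this text tells all that it offers.
- The arm moves only by the tool apply_moves, never from a script. Its argument "rows" is a list of rows, each an object with "xyz": the shift along the tool's x, y, z in mm, a list of three; "turn": the turn, a rotation vector about the tool's x, y, z in rad, a list of three; "grip": the opening, from 0 (shut) to 1 (fully open). A call has 1 to 12 rows; each row is the pose to reach, as a shift and turn from the pose commanded when the call began, along the tool's axes at that moment; what a row does not reach only later rows make up. A row lasts 1/12 s, in which the tool goes at most 41.7 mm and 7.16 degrees, less where a joint would pass 70% of its speed; a pose out of reach is approached as far as the arm can. A call with a gripper value outside its range is refused whole. The fingers move at their own pace and stop on an object; "force" is the grip in N (left out, the last holds). Time passes only in rows, so rows that repeat a pose let the fingers close. It gives the time, the measured TCP pose, the force, the opening and the grip force at its end, in the units of the state.
- env.get_state(): the state, without advancing time (a new reading comes with each control period).
- imaging.read_camera(name): name is "scene" or "top" or "wrist"; returns a dict with "color" (384x512x3 uint8, blue, green, red), "z_map" (384x512 float32, m along the optical axis (not along the pixel's ray), 0 where there is no reading), "camera_matrix" (3x3 intrinsics, pixels), "view" (4x4, takes a point from world to camera coordinates). Camera axes: x right, y down, z forward; pixel columns grow to the right and rows downward; lengths in m; the calibration is good to about 2 mm. A picture is of the moment at which its call begins.
- ticket.hand_in(): hands the job in; it is judged then, once.
The state is a dict: "clock": time; "joint_pos": joint angles; "qvel": joint speeds; "tau": joint torques, N m; "tcp_pos": TCP position; "orientation": TCP orientation; "wrist_force": force on the tool from outside, world axes, zero at the start; "ft_torque": the same for the moment, N m; "finger_gap": finger opening in m; "grip_force": force on a finger pad.
Only numpy, scipy, OpenCV 4.12 (cv2) and the standard library are available. Lean on these libraries where they do the work, as an engineer would, in place of code of your own. Each camera call takes 0.05 s, during which the arm holds its last target. There are 200 camera calls.

## Working session

There is one attempt and no reset: what is moved stays moved. The work goes in short steps, Python scripts to look and compute and a tool call to move; the robot and the scene stay as the last step left them, time stands still between calls to the robot, and variables do not carry over. Pictures are saved under pics/ and viewed, at most 10 in all, crops included, and the job is handed in when it is done.

Besides the shell and the picture viewer there is one more tool, called by a JSON object that holds its "name" and its "arguments". apply_moves: Moves the arm, as the interface text tells. Its arguments: {"type":"object","properties":{"rows":{"type":"array"},"force":{"type":"number"}},"required":["rows"]}

```bash
mkdir -p pics; cat > h.py <<'E'
import numpy as np, cv2
from workcell import env, imaging, ticket
from scipy.spatial.transform import Rotation as R
def cam(n):
    c=imaging.read_camera(n); np.savez(f'{n}.npz',**c); return c
def load(n): return dict(np.load(f'{n}.npz'))
def pt(c,u,v,z=None):
    """world point at pixel: from depth, or ray onto plane height z"""
    K,V=c['camera_matrix'],c['view']; Rm,t=V[:3,:3],V[:3,3]
    d=np.linalg.inv(K)@[u,v,1.]; o=-Rm.T@t; w=Rm.T@d
    s=c['z_map'][int(v),int(u)] if z is None else (z-o[2])/w[2]
    return o+s*w
def cloud(c):
    K,V=c['camera_matrix'],c['view']; h,w=c['z_map'].shape
    u,v=np.meshgrid(np.arange(w),np.arange(h)); Z=c['z_map']
    P=np.stack([(u-K[0,2])/K[0,0]*Z,(v-K[1,2])/K[1,1]*Z,Z],-1)
    return (P-V[:3,3])@V[:3,:3]
def totool(dw,s=None):
    s=s or env.get_state(); q=s['orientation']
    return R.from_quat([q[1],q[2],q[3],q[0]]).inv().apply(dw)*1000
E
python3 - <<'E'
from h import *
a=cam('top');b=cam('scene');
cv2.imwrite('pics/top.png',cv2.resize(a['color'],(800,600)))
cv2.imwrite('pics/scene.png',cv2.resize(b['color'],(800,600)))
s=env.get_state();print(s)
E
```

```text
{'clock': 0.1, 'joint_pos': array([1.01536904e+00, 3.13938900e-01, 4.50925943e-02, 1.30358033e+00,
       1.66046289e-05, 1.43121264e+00]), 'qvel': array([-0.00169387, -0.00260537,  0.00171359,  0.00097787,  0.00091865,
        0.00169295]), 'tau': array([ 2.53843122e-03, -4.81726313e+01,  2.99243706e+01,  1.27600881e-02,
       -1.54206964e-04,  5.96345927e-06]), 'tcp_pos': array([0.23203626, 0.52561554, 0.23049029]), 'orientation': array([-2.85409125e-04,  2.06426849e-01,  9.78461697e-01, -7.63599703e-04]), 'wrist_force': array([-0.52012739, -0.41262482, -0.11404795]), 'ft_torque': array([-0.02028733, -0.00271335,  0.0081989 ]), 'grip_force': 0.0, 'finger_gap': 0.08518192511621493}
```

View pics/top.png

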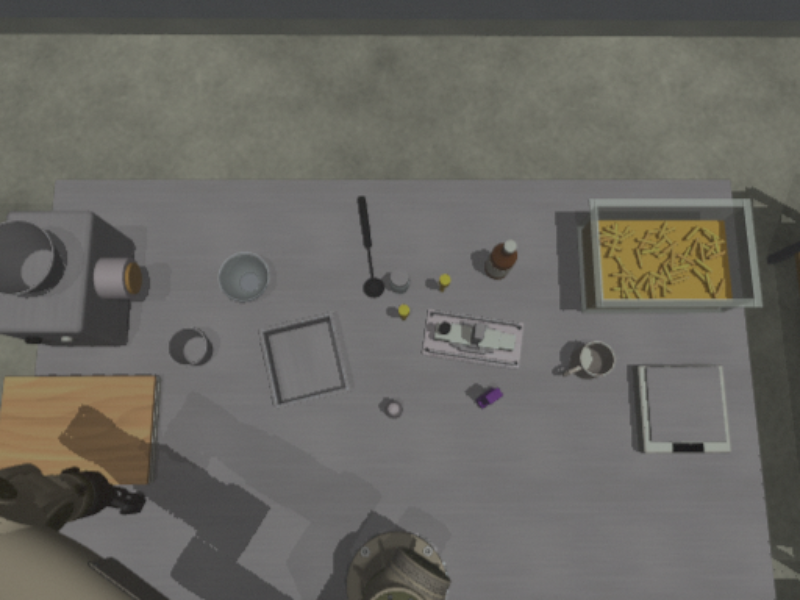

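View pics/scene.png

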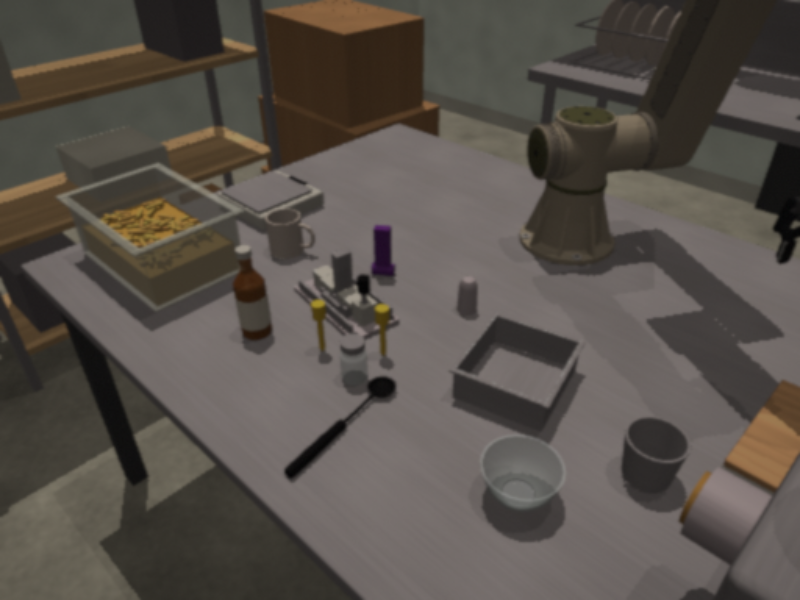

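The top view (800x600) shows these candidates:
- **Pin:** the black knob at (444,327), or the yellow look-alikes at (403,311) and (445,281). I choose the black one.
- **Block:** the steel block at (477,335), or the purple one at (489,397). I choose the steel one.
- **Pan:** at (304,359).

Next I'll check the choice in a crop and measure.

```bash
python3 - <<'E'
from h import *
a=load('top');b=load('scene')
c1=cv2.resize(a['color'][180:270,240:350],(733,600),interpolation=cv2.INTER_CUBIC)
cv2.imwrite('pics/crop.png',np.clip(c1*1.4,0,255).astype(np.uint8))
P=cloud(a); 
print('cam', -a['view'][:3,:3].T@a['view'][:3,3])
# mount region heights
print('mount corners', [pt(a,u*.64,v*.64,0.012).round(3) for u,v in [(428,311),(523,319),(519,366),(423,357)]])
reg=np.zeros(P.shape[:2],bool); reg[190:245,262:345]=1
hi=reg&(P[...,2]>.08)
n,l,st,ce=cv2.connectedComponentsWithStats(hi.astype(np.uint8))
for i in range(1,n): m=l==i; print('hi',st[i],ce[i],np.median(P[m],0).round(3),P[m].max(0).round(3))
print('pan corners',[pt(a,u*.64,v*.64,0.065).round(3) for u,v in [(260,328),(332,313),(348,388),(276,404)]])
for n,u,v in [('jar',399,280),('y1',403,310),('y2',445,281),('bottle',510,246),('purple',490,396),('shaker',394,407)]:
  print(n,pt(a,u*.64,v*.64).round(3))
g=cv2.cvtColor(b['color'],cv2.COLOR_BGR2GRAY)
Q=cloud(b)
print('knob scene',pt(b,363*.64,285*.64).round(3),'block',pt(b,342*.64,265*.64).round(3))
E
```

```text
cam [ 0.33625403 -0.0027507   1.468211  ]
mount corners [array([ 0.613, -0.079,  0.012]), array([ 0.593, -0.307,  0.012]), array([ 0.481, -0.293,  0.012]), array([ 0.503, -0.066,  0.012])]
hi [288 192   1   1   1] [288. 192.] [ 0.336 -0.003  1.468] [ 0.336 -0.003  1.468]
hi [320 194   1   1   1] [320. 194.] [ 0.336 -0.003  1.468] [ 0.336 -0.003  1.468]
hi [280 199   1   1   1] [280. 199.] [ 0.336 -0.003  1.468] [ 0.336 -0.003  1.468]
hi [299 201   1   1   1] [299. 201.] [ 0.336 -0.003  1.468] [ 0.336 -0.003  1.468]
hi [314 203   1   1   1] [314. 203.] [ 0.336 -0.003  1.468] [ 0.336 -0.003  1.468]
hi [278 205   2   2   2] [278.5 205.5] [ 0.336 -0.003  1.468] [ 0.336 -0.003  1.468]
hi [281 206   7   8  49] [283.95918367 209.42857143] [ 0.558 -0.108  0.111] [ 0.57  -0.098  0.118]
hi [300 206   1   1   1] [300. 206.] [ 0.336 -0.003  1.468] [ 0.336 -0.003  1.468]
hi [302 206   9  13  89] [305.74157303 212.02247191] [ 0.545 -0.182  0.13 ] [ 0.567 -0.17   0.139]
hi [318 211   1   1   1] [318. 211.] [ 0.336 -0.003  1.468] [ 0.336 -0.003  1.468]
hi [263 213   1   1   1] [263. 213.] [ 0.336 -0
[... 527 characters left out ...]
1.468]
hi [290 230   1   1   1] [290. 230.] [ 0.336 -0.003  1.468] [ 0.336 -0.003  1.468]
hi [340 235   1   1   1] [340. 235.] [ 0.336 -0.003  1.468] [ 0.336 -0.003  1.468]
hi [287 240   1   1   1] [287. 240.] [ 0.336 -0.003  1.468] [ 0.336 -0.003  1.468]
hi [302 240   1   1   1] [302. 240.] [ 0.336 -0.003  1.468] [ 0.336 -0.003  1.468]
pan corners [array([0.565, 0.308, 0.065]), array([0.599, 0.144, 0.065]), array([0.427, 0.106, 0.065]), array([0.392, 0.266, 0.065])]
jar [ 0.672 -0.01   0.083]
y1 [ 0.598 -0.018  0.106]
y2 [ 0.665 -0.114  0.103]
bottle [ 0.721 -0.248  0.191]
purple [ 0.405 -0.206  0.118]
shaker [0.384 0.002 0.076]
knob scene [ 0.567 -0.098  0.101] block [ 0.556 -0.169  0.109]
```

View pics/crop.png

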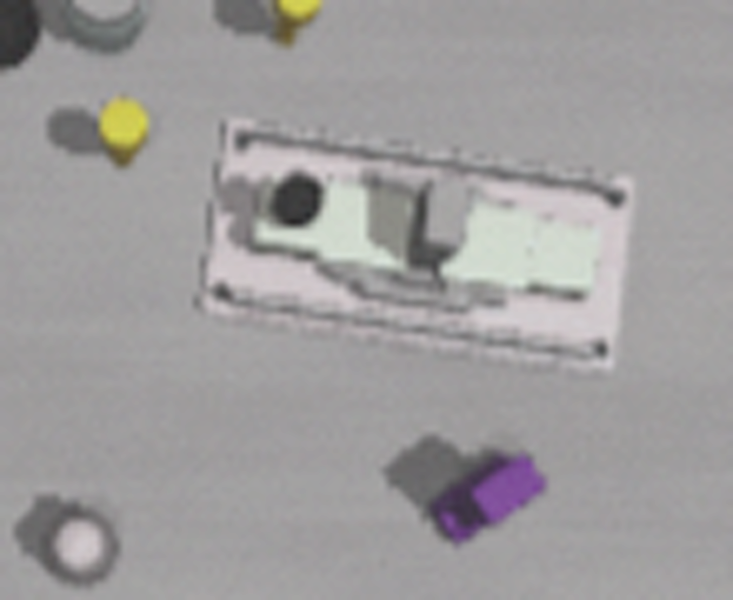

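The crop confirms it: the black knob is at (297,200), the steel block at (445,215), and the yellow pins and purple block stand apart from them. Mount centre is about (0.547,-0.186) with yaw about -0.09.

```bash
python3 - <<'E'
from h import *
s=env.get_state()
print(totool(np.array([.556,-.110,.215])-s['tcp_pos']))
E
```

```text
[-553.12244325 -450.55132533   16.0821071 ]
```

{"name": "apply_moves", "arguments": {"rows": [{"xyz":[-553,-450,16],"turn":[0,0,-0.326],"grip":0.65},{"xyz":[-553,-450,16],"turn":[0,0,-0.326],"grip":0.65},{"xyz":[-553,-450,16],"turn":[0,0,-0.326],"grip":0.65},{"xyz":[-553,-450,16],"turn":[0,0,-0.326],"grip":0.65},{"xyz":[-553,-450,16],"turn":[0,0,-0.326],"grip":0.65},{"xyz":[-553,-450,16],"turn":[0,0,-0.326],"grip":0.65},{"xyz":[-553,-450,16],"turn":[0,0,-0.326],"grip":0.65},{"xyz":[-553,-450,16],"turn":[0,0,-0.326],"grip":0.65},{"xyz":[-553,-450,16],"turn":[0,0,-0.326],"grip":0.65},{"xyz":[-553,-450,16],"turn":[0,0,-0.326],"grip":0.65},{"xyz":[-553,-450,16],"turn":[0,0,-0.326],"grip":0.65},{"xyz":[-553,-450,16],"turn":[0,0,-0.326],"grip":0.65}]}}

```text
clock: 1.1
tcp_pos: [0.4579, 0.0825, 0.22]
orientation: [-0.0, 0.045, 0.999, 0.0]
wrist_force: [1.3, 1.4, 0.1]
finger_gap: 0.0552
grip_force: 0.0
```

```bash
python3 - <<'E'
from h import *
s=env.get_state()
print(s['clock'],s['tcp_pos'],s['orientation'],s['joint_pos'],totool(np.array([.556,-.110,.215])-s['tcp_pos']))
E
```

```text
1.1 [0.45794369 0.08246364 0.22000602] [-7.05374194e-05  4.49407745e-02  9.98989646e-01  9.36946271e-05] [ 5.24999781e-03  1.05638371e-01 -2.44153721e-01  1.22113573e+00
  1.94232950e-04  9.51618175e-02] [-114.94242058 -182.88256277    4.95577704]
```

{"name": "apply_moves", "arguments": {"rows": [{"xyz":[-115,-183,5],"turn":[0,0,0],"grip":0.65},{"xyz":[-115,-183,5],"turn":[0,0,0],"grip":0.65},{"xyz":[-115,-183,5],"turn":[0,0,0],"grip":0.65},{"xyz":[-115,-183,5],"turn":[0,0,0],"grip":0.65},{"xyz":[-115,-183,5],"turn":[0,0,0],"grip":0.65},{"xyz":[-115,-183,5],"turn":[0,0,0],"grip":0.65},{"xyz":[-115,-183,5],"turn":[0,0,0],"grip":0.65},{"xyz":[-115,-183,5],"turn":[0,0,0],"grip":0.65}]}}

```text
clock: 1.77
tcp_pos: [0.5552, -0.1081, 0.2143]
orientation: [-0.001, 0.046, 0.999, 0.001]
wrist_force: [-0.6, 0.8, 0.8]
finger_gap: 0.0554
grip_force: 0.0
```

```bash
python3 - <<'E'
from h import *
w=cam('wrist'); s=env.get_state()
cv2.imwrite('pics/w1.png',cv2.resize(w['color'],(800,600)))
print(s['clock'],s['tcp_pos'],s['orientation'],w['view'].round(3).tolist())
E
```

```text
1.8167 [ 0.55498311 -0.10726327  0.21465611] [-8.64908588e-04  4.48117939e-02  9.98994938e-01  5.18093988e-04] [[0.091, 0.996, 0.0, 0.058], [0.948, -0.087, 0.306, -0.57], [0.305, -0.028, -0.952, 0.192], [0.0, 0.0, 0.0, 1.0]]
```

View pics/w1.png

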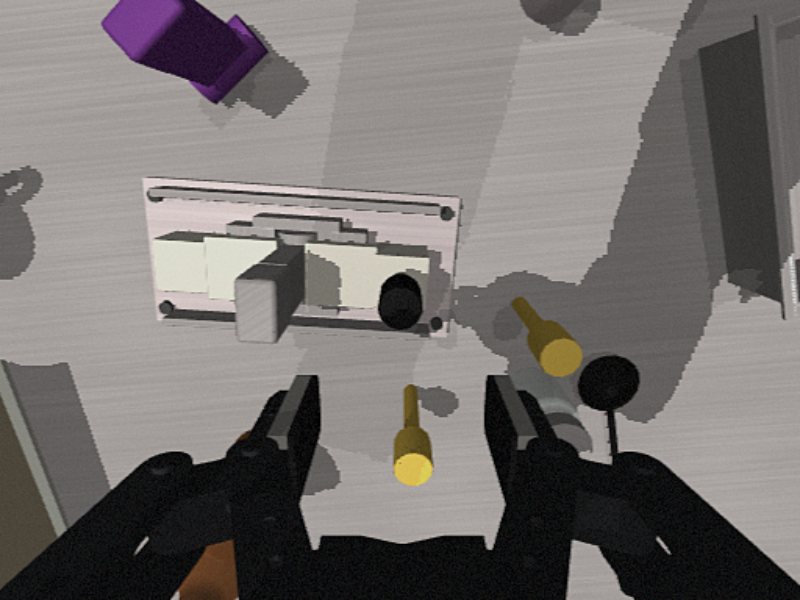

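The wrist view (800x600) shows the black knob at (400,302), the block top at (257,311), and the mount plate corners at (146,178), (461,198), (455,337) and (160,321).

```bash
python3 - <<'E'
from h import *
w=load('wrist'); k=.64; P=cloud(w); s=env.get_state()
m=np.zeros(P.shape[:2],np.uint8); m[165:215,240:272]=1
m=(m>0)&(w['color'].max(2)<60)&(P[...,2]>.107)&(P[...,2]<.118)
v,u=np.nonzero(m); print('knobtop',len(u),P[m].mean(0),(P[m].min(0)+P[m].max(0))/2, np.ptp(P[m],axis=0))
print('block',pt(w,257*k,311*k,.132),pt(w,257*k,311*k))
mb=np.zeros(P.shape[:2],bool); mb[175:222,145:182]=1; mb&=(P[...,2]>.127)&(P[...,2]<.137)
r=cv2.minAreaRect((P[mb][:,:2]*1000).astype(np.float32)); print(r,mb.sum())
C=np.array([pt(w,a*k,b*k,.012) for a,b in [(146,178),(461,198),(455,337),(160,321)]]);print(C,C.mean(0))
t=np.array([*((P[m].min(0)+P[m].max(0))/2)[:2],.077]); print(s['tcp_pos'],totool(t-s['tcp_pos']))
E
```

```text
knobtop 638 [ 0.55765996 -0.10976368  0.11182109] [ 0.55830396 -0.10989431  0.11053732] [0.02521199 0.02431081 0.00702427]
block [ 0.54661809 -0.18250565  0.132     ] [ 0.54630428 -0.18214252  0.13300886]
((546.7603759765625, -183.37994384765625), (22.1644344329834, 35.97149658203125), 80.78951263427734) 1162
[[ 0.47656179 -0.28652152  0.012     ]
 [ 0.51137708 -0.06097428  0.012     ]
 [ 0.62022827 -0.07145337  0.012     ]
 [ 0.58520714 -0.30394922  0.012     ]] [ 0.54834357 -0.1807246   0.012     ]
[ 0.55498311 -0.10726327  0.21465611] [ -3.7873487   -2.45495974 137.64732236]
```

{"name": "apply_moves", "arguments": {"rows": [{"xyz":[-4,-2.5,30],"turn":[0,0,0.063],"grip":0.65},{"xyz":[-4,-2.5,60],"turn":[0,0,0.063],"grip":0.65},{"xyz":[-4,-2.5,80],"turn":[0,0,0.063],"grip":0.65},{"xyz":[-4,-2.5,90],"turn":[0,0,0.063],"grip":0.65},{"xyz":[-4,-2.5,90],"turn":[0,0,0.063],"grip":0.65},{"xyz":[-4,-2.5,90],"turn":[0,0,0.063],"grip":0.65}]}}

```text
clock: 2.32
tcp_pos: [0.5594, -0.1097, 0.1258]
orientation: [-0.0, 0.076, 0.997, 0.0]
wrist_force: [0.1, -0.2, 0.7]
finger_gap: 0.0553
grip_force: 0.0
```

```bash
python3 - <<'E'
from h import *
s=env.get_state();print(s['tcp_pos'],s['orientation'],s['qvel'].round(3),totool(np.array([.558,-.1098,.077])-s['tcp_pos']))
E
```

```text
[ 0.55936024 -0.10974318  0.1257755 ] [-7.73992332e-05  7.55095350e-02  9.97145069e-01  1.25746354e-04] [-0.007 -0.014  0.039  0.004 -0.003  0.   ] [ 1.3277166  -0.27266983 48.77566643]
```

{"name": "apply_moves", "arguments": {"force": 45, "rows": [{"xyz":[1.3,0,20],"turn":[0,0,0],"grip":0.65},{"xyz":[1.3,0,40],"turn":[0,0,0],"grip":0.65},{"xyz":[1.3,0,49],"turn":[0,0,0],"grip":0.65},{"xyz":[1.3,0,49],"turn":[0,0,0],"grip":0.65},{"xyz":[1.3,0,49],"turn":[0,0,0],"grip":0.1},{"xyz":[1.3,0,49],"turn":[0,0,0],"grip":0.1},{"xyz":[1.3,0,49],"turn":[0,0,0],"grip":0.1},{"xyz":[1.3,0,49],"turn":[0,0,0],"grip":0.1},{"xyz":[1.3,0,49],"turn":[0,0,0],"grip":0.1}]}}

```text
clock: 3.07
tcp_pos: [0.5596, -0.1108, 0.0779]
orientation: [0.002, 0.076, 0.997, 0.0]
wrist_force: [0.3, 2.5, 6.9]
finger_gap: 0.0248
grip_force: 44.0
```

{"name": "apply_moves", "arguments": {"rows": [{"xyz":[0,0,-8],"turn":[0,0,0],"grip":0.1},{"xyz":[0,0,-16],"turn":[0,0,0],"grip":0.1},{"xyz":[0,0,-24],"turn":[0,0,0],"grip":0.1},{"xyz":[0,0,-32],"turn":[0,0,0],"grip":0.1},{"xyz":[0,0,-40],"turn":[0,0,0],"grip":0.1}]}}

```text
clock: 3.48
tcp_pos: [0.5585, -0.1108, 0.1172]
orientation: [0.0, 0.076, 0.997, -0.0]
wrist_force: [2.7, 0.6, -1.9]
finger_gap: 0.025
grip_force: 44.3
```

{"name": "apply_moves", "arguments": {"rows": [{"xyz":[0,0,-10],"turn":[0,0,0],"grip":0.1},{"xyz":[0,0,-25],"turn":[0,0,0],"grip":0.1},{"xyz":[0,0,-50],"turn":[0,0,0],"grip":0.1},{"xyz":[0,0,-75],"turn":[0,0,0],"grip":0.1},{"xyz":[0,0,-90],"turn":[0,0,0],"grip":0.1},{"xyz":[0,0,-90],"turn":[0,0,0],"grip":0.1}]}}

```text
clock: 3.98
tcp_pos: [0.5597, -0.1117, 0.2107]
orientation: [0.003, 0.076, 0.997, -0.001]
wrist_force: [0.4, -0.2, -1.0]
finger_gap: 0.0251
grip_force: 44.3
```

```bash
python3 - <<'E'
from h import *
s=env.get_state();w=cam('wrist')
cv2.imwrite('pics/w2.png',cv2.resize(w['color'],(800,600)))
# pan mid (.496,.206); after +0.9 tilt
print(s['tcp_pos'],s['orientation'],totool(np.array([.496,.206,.20])-s['tcp_pos']))
a=load('top');
E
```

```text
[ 0.55974136 -0.11167149  0.21073637] [ 0.00286223  0.07643999  0.99706937 -0.00118399] [111.44899133 304.2582154    9.97335559]
```

View pics/w2.png

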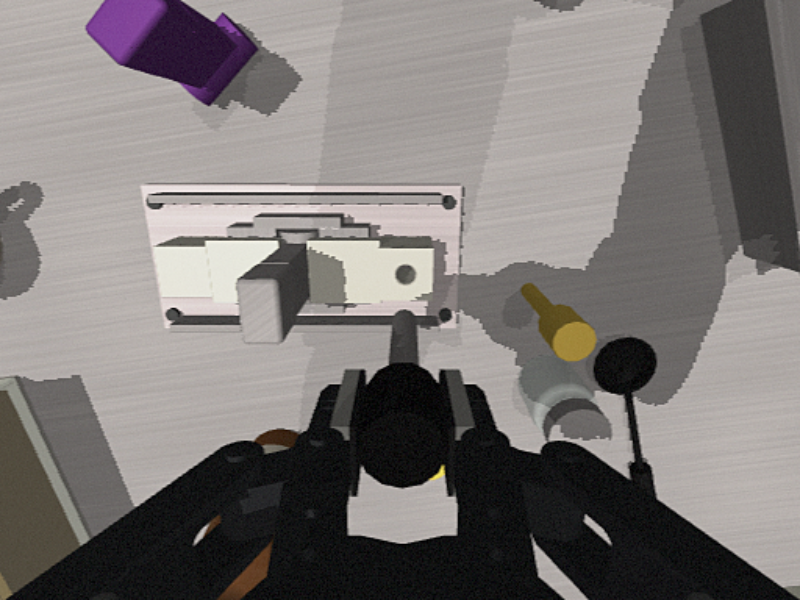

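The pin is out and held straight, and the empty sleeve hole shows at (405,274). Next I'll carry it to the pan and tilt it so it lies down inside.

{"name": "apply_moves", "arguments": {"rows": [{"xyz":[15,33,0],"turn":[0,0,0],"grip":0.1},{"xyz":[29,66,-5],"turn":[0,0,0],"grip":0.1},{"xyz":[44,99,-10],"turn":[0,-0.1,0],"grip":0.1},{"xyz":[60,132,-10],"turn":[0,-0.2,0],"grip":0.1},{"xyz":[75,165,-10],"turn":[0,-0.3,0],"grip":0.1},{"xyz":[90,198,-10],"turn":[0,-0.4,0],"grip":0.1},{"xyz":[105,231,-5],"turn":[0,-0.5,0],"grip":0.1},{"xyz":[120,264,0],"turn":[0,-0.6,0],"grip":0.1},{"xyz":[130,290,10],"turn":[0,-0.7,0],"grip":0.1},{"xyz":[137,304,30],"turn":[0,-0.8,0],"grip":0.1},{"xyz":[137,304,40],"turn":[0,-0.9,0],"grip":0.1},{"xyz":[137,304,40],"turn":[0,-0.9,0],"grip":0.1}]}}

```text
clock: 5.03
tcp_pos: [0.4697, 0.2141, 0.1673]
orientation: [0.435, 0.067, 0.897, -0.033]
wrist_force: [-1.3, -2.1, -1.5]
finger_gap: 0.0249
grip_force: 44.9
```

```bash
python3 - <<'E'
from h import *
s=env.get_state();b=cam('scene')
cv2.imwrite('pics/s2.png',cv2.resize(b['color'][140:330,200:480],(800,543)))
a=cam('top'); P=cloud(a)
print(s['tcp_pos'],s['orientation'],s['joint_pos'].round(2),totool(np.array([.471,.210,.075])-s['tcp_pos']))
q=s['orientation'];Rm=R.from_quat([*q[1:],q[0]]).as_matrix();k=s['tcp_pos']-.019*Rm[:,2];print('knob',k,'tip',k+.092*Rm[:,2])
E
```

```text
[0.46965052 0.21412293 0.16725323] [ 0.43486482  0.0672132   0.89739066 -0.03263386] [ 0.58 -0.1  -1.03 -0.11 -0.55  0.5 ] [70.97745465 -3.80299472 58.96793114]
knob [0.45490462 0.21634646 0.17902668] tip [0.52630585 0.20557989 0.1220184 ]
```

View pics/s2.png

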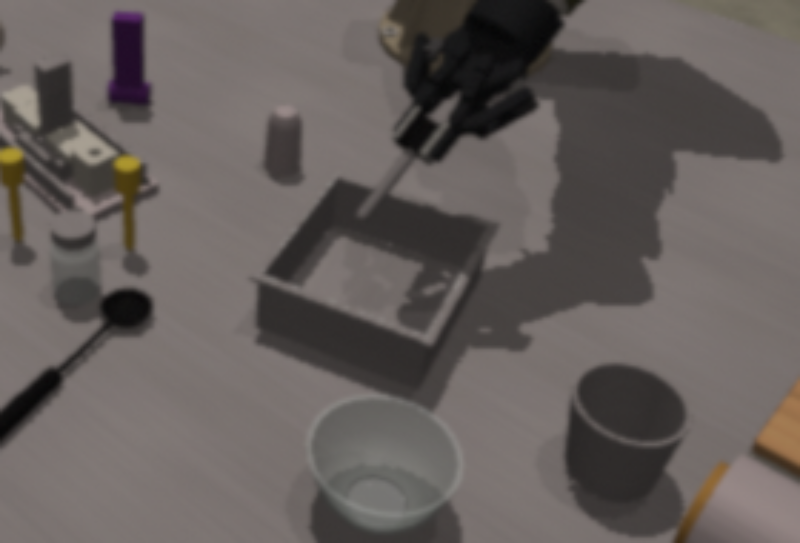

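The scene crop shows the pin held tilted above the pan, with its tip at (362,214) over the interior. Joint 3 is at its limit, so I'll reduce the tilt, move slightly outward and then lower.

```bash
python3 - <<'E'
from h import *
p=env.get_state()['tcp_pos']
for t in [(.493,.205,.165),(.493,.205,.092)]: print(totool(np.array(t)-p))
E
```

```text
[-14.11228567  -4.06609862  20.14025394]
[43.01361873 -4.01103786 65.58943452]
```

{"name": "apply_moves", "arguments": {"rows": [{"xyz":[-7,-4,10],"turn":[0,0.1,0],"grip":0.1},{"xyz":[-14,-4,20],"turn":[0,0.2,0],"grip":0.1},{"xyz":[-14,-4,20],"turn":[0,0.3,0],"grip":0.1},{"xyz":[0,-4,31],"turn":[0,0.3,0],"grip":0.1},{"xyz":[15,-4,43],"turn":[0,0.3,0],"grip":0.1},{"xyz":[30,-4,55],"turn":[0,0.3,0],"grip":0.1},{"xyz":[43,-4,66],"turn":[0,0.3,0],"grip":0.1},{"xyz":[43,-4,66],"turn":[0,0.3,0],"grip":0.1},{"xyz":[43,-4,66],"turn":[0,0.3,0],"grip":0.1}]}}

```text
clock: 5.88
tcp_pos: [0.4912, 0.2017, 0.0899]
orientation: [0.291, 0.074, 0.954, -0.025]
wrist_force: [0.5, 0.6, -1.3]
finger_gap: 0.025
grip_force: 44.9
```

```bash
python3 - <<'E'
from h import *
s=env.get_state()
q=s['orientation'];Rm=R.from_quat([*q[1:],q[0]]).as_matrix();k=s['tcp_pos']-.019*Rm[:,2];print(s['joint_pos'].round(2),'tcp',s['tcp_pos'],'knob',k,'tip',k+.092*Rm[:,2])
E
```

```text
[ 0.41  0.05 -0.86  0.14 -0.31  0.48] tcp [0.49119803 0.20174355 0.08987293] knob [0.48071777 0.20344622 0.10562936] tip [0.53146429 0.1952017  0.02933507]
```

{"name": "apply_moves", "arguments": {"rows": [{"xyz":[0,0,0],"turn":[0,0,0],"grip":0.7},{"xyz":[0,0,0],"turn":[0,0,0],"grip":0.7},{"xyz":[0,0,0],"turn":[0,0,0],"grip":0.7},{"xyz":[0,0,0],"turn":[0,0,0],"grip":0.7},{"xyz":[0,0,0],"turn":[0,0,0],"grip":0.7},{"xyz":[0,0,0],"turn":[0,0,0],"grip":0.7},{"xyz":[-23,0,-33],"turn":[0,0,0],"grip":0.7},{"xyz":[-46,0,-66],"turn":[0,0.1,0],"grip":0.7},{"xyz":[-69,0,-99],"turn":[0,0.2,0],"grip":0.7},{"xyz":[-75,0,-108],"turn":[0,0.3,0],"grip":0.7},{"xyz":[-75,0,-108],"turn":[0,0.4,0],"grip":0.7},{"xyz":[-75,0,-108],"turn":[0,0.5,0],"grip":0.7}]}}

```text
clock: 6.88
tcp_pos: [0.4963, 0.2047, 0.2299]
orientation: [0.054, 0.076, 0.996, -0.002]
wrist_force: [1.4, 0.3, 0.6]
finger_gap: 0.0597
grip_force: 0.0
```

```bash
python3 - <<'E'
from h import *
s=env.get_state()
b=cam('scene')
cv2.imwrite('pics/s3.png',cv2.resize(b['color'][140:330,200:480],(800,543)))
# over block with TCP z .2, orientation tool y=(.153,.988) down
yd=np.array([.153,.988,0])/np.hypot(.153,.988); z=np.array([0,0,-1.]); T=R.from_matrix(np.stack([np.cross(yd,z),yd,z],1))
q=s['orientation'];C=R.from_quat([*q[1:],q[0]])
print(s['joint_pos'].round(2),s['tcp_pos'],totool(np.array([.5467,-.1833,.21])-s['tcp_pos']),(C.inv()*T).as_rotvec())
E
```

```text
[ 0.26  0.16 -0.16  1.15 -0.04  0.42] [0.49632525 0.20468064 0.22991199] [-107.61019203 -375.44352949   30.41844361] [0.00408729 0.10855328 0.00056751]
```

View pics/s3.png

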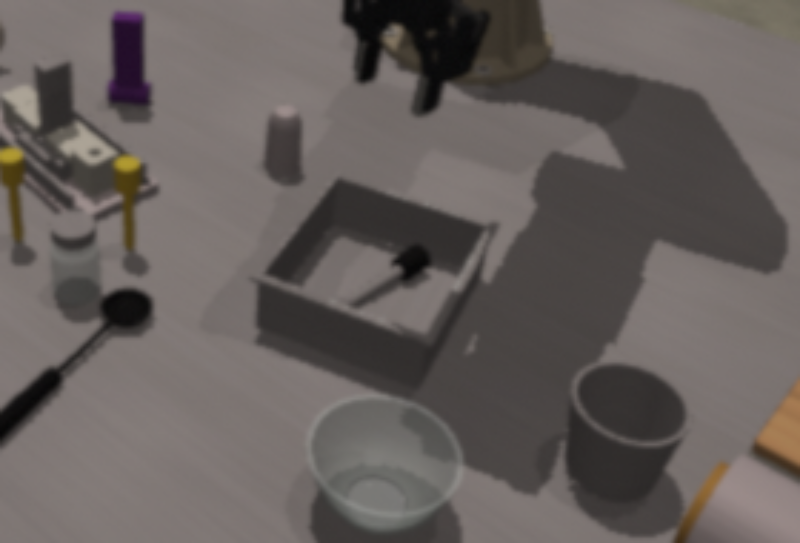

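The pin lies in the pan, with its knob at (410,262). On to the block.

{"name": "apply_moves", "arguments": {"rows": [{"xyz":[-108,-375,30],"turn":[0.004,0.109,0],"grip":0.6},{"xyz":[-108,-375,30],"turn":[0.004,0.109,0],"grip":0.6},{"xyz":[-108,-375,30],"turn":[0.004,0.109,0],"grip":0.6},{"xyz":[-108,-375,30],"turn":[0.004,0.109,0],"grip":0.6},{"xyz":[-108,-375,30],"turn":[0.004,0.109,0],"grip":0.6},{"xyz":[-108,-375,30],"turn":[0.004,0.109,0],"grip":0.6},{"xyz":[-108,-375,30],"turn":[0.004,0.109,0],"grip":0.6},{"xyz":[-108,-375,30],"turn":[0.004,0.109,0],"grip":0.6},{"xyz":[-108,-375,30],"turn":[0.004,0.109,0],"grip":0.6},{"xyz":[-108,-375,30],"turn":[0.004,0.109,0],"grip":0.6},{"xyz":[-108,-375,30],"turn":[0.004,0.109,0],"grip":0.6},{"xyz":[-108,-375,30],"turn":[0.004,0.109,0],"grip":0.6}]}}

```text
clock: 7.93
tcp_pos: [0.5462, -0.1844, 0.2048]
orientation: [-0.003, 0.078, 0.997, -0.002]
wrist_force: [0.2, 0.5, 0.3]
finger_gap: 0.0514
grip_force: 0.0
```

```bash
cat >> h.py <<'E'
def go(t,roll=0,yaw=-.153):
    """tool-axis shift (mm) and turn to TCP t, tool y along mount y, rolled about mount x by roll"""
    s=env.get_state(); q=s['orientation']; C=R.from_quat([*q[1:],q[0]])
    yd=np.array([-np.sin(yaw),np.cos(yaw),0]); z=np.array([0,0,-1.]); xm=np.array([np.cos(yaw),np.sin(yaw),0])
    T=R.from_rotvec(roll*xm)*R.from_matrix(np.stack([np.cross(yd,z),yd,z],1))
    return (C.inv().apply(np.array(t)-s['tcp_pos'])*1000).round(1),(C.inv()*T).as_rotvec().round(3)
E
python3 - <<'E'
from h import *
w=cam('wrist'); P=cloud(w)
for lo,hi in ((.127,.139),):
  m=(P[...,2]>lo)&(P[...,2]<hi)&(np.hypot(P[...,0]-.547,P[...,1]+.183)<.03)
  r=cv2.minAreaRect((P[m][:,:2]*1000).astype(np.float32)); print(r,m.sum(),P[m].mean(0))
print(env.get_state()['tcp_pos'],go((.5467,-.1833,.097)))
E
```

```text
((546.577392578125, -183.6847381591797), (21.97264862060547, 35.35393524169922), 81.9650650024414) 1213 [ 0.54559958 -0.18352372  0.13168266]
[ 0.54616602 -0.18323497  0.20507056] (array([ -1.1,   0.4, 108.1]), array([-0.004, -0.005, -0.001]))
```

{"name": "apply_moves", "arguments": {"force": 90, "rows": [{"xyz":[-1,0,35],"turn":[0,0,0],"grip":0.6},{"xyz":[-1,0,70],"turn":[0,0,0],"grip":0.6},{"xyz":[-1,0,95],"turn":[0,0,0],"grip":0.6},{"xyz":[-1,0,109],"turn":[0,0,0],"grip":0.6},{"xyz":[-1,0,109],"turn":[0,0,0],"grip":0.6},{"xyz":[-1,0,109],"turn":[0,0,0],"grip":0.6},{"xyz":[-1,0,109],"turn":[0,0,0],"grip":0.05},{"xyz":[-1,0,109],"turn":[0,0,0],"grip":0.05},{"xyz":[-1,0,109],"turn":[0,0,0],"grip":0.05},{"xyz":[-1,0,109],"turn":[0,0,0],"grip":0.05},{"xyz":[-1,0,109],"turn":[0,0,0],"grip":0.05},{"xyz":[-1,0,109],"turn":[0,0,0],"grip":0.05}]}}

```text
clock: 8.98
tcp_pos: [0.5485, -0.1846, 0.0987]
orientation: [-0.0, 0.077, 0.997, -0.002]
wrist_force: [-0.2, 2.6, 6.8]
finger_gap: 0.0205
grip_force: 88.6
```

```bash
python3 - <<'E'
from h import *
s=env.get_state(); q=s['orientation'];print(s['wrist_force'],s['tcp_pos'],s['joint_pos'].round(2))
C=R.from_quat([*q[1:],q[0]]).as_matrix(); print(C.round(3))
# rock: foot at tool point (0,0,h) from TCP
h=s['tcp_pos'][2]-.026; print(h)
for th in (.1,.2,.3,.4,.42):
  print(th, 'y shift',h*1000*np.sin(th),'z',h*1000*(1-np.cos(th)))
E
```

```text
[-0.19767217  2.56931315  6.80577006] [ 0.54852306 -0.18464113  0.09865244] [-0.46  0.39 -0.18  1.   -0.   -0.31]
[[-0.988  0.153 -0.001]
 [ 0.153  0.988 -0.004]
 [ 0.    -0.005 -1.   ]]
0.07265243873582211
0.1 y shift 7.2531411867214866 z 0.362959576072522
0.2 y shift 14.433811384274962 z 1.4482117321844719
0.3 y shift 21.47026370966046 z 3.2449129875286364
0.4 y shift 28.292192257184638 z 5.735111297072085
0.42 y shift 29.62479133480149 z 6.314300439425404
```

{"name": "apply_moves", "arguments": {"rows": [{"xyz":[0,3.5,0.1],"turn":[0.05,0,0],"grip":0.05},{"xyz":[0,7.1,0.3],"turn":[0.1,0,0],"grip":0.05},{"xyz":[0,10.6,0.8],"turn":[0.15,0,0],"grip":0.05},{"xyz":[0,14.1,1.4],"turn":[0.2,0,0],"grip":0.05},{"xyz":[0,17.6,2.2],"turn":[0.25,0,0],"grip":0.05},{"xyz":[0,21,3.2],"turn":[0.3,0,0],"grip":0.05},{"xyz":[0,21,3.2],"turn":[0.3,0,0],"grip":0.05}]}}

```text
clock: 9.57
tcp_pos: [0.5521, -0.1636, 0.096]
orientation: [-0.011, 0.075, 0.985, -0.154]
wrist_force: [-1.3, -0.1, 10.2]
finger_gap: 0.0212
grip_force: 89.4
```

```bash
python3 - <<'E'
from h import *
s=env.get_state(); print(s['wrist_force'],s['tcp_pos'],go((.5485,-.1846,.0987)))
E
```

```text
[-1.27536456 -0.13799784 10.18344028] [ 0.552064   -0.16356436  0.09598917] (array([  0.3, -21.1,   3.9]), array([-0.31 ,  0.001,  0.001]))
```

{"name": "apply_moves", "arguments": {"rows": [{"xyz":[0,3.5,0.1],"turn":[0.05,0,0],"grip":0.05},{"xyz":[0,7.1,0.3],"turn":[0.1,0,0],"grip":0.05},{"xyz":[0,9.2,0.6],"turn":[0.13,0,0],"grip":0.05},{"xyz":[0,9.2,0.6],"turn":[0.13,0,0],"grip":0.05},{"xyz":[0,9.2,0.6],"turn":[0.13,0,0],"grip":0.05}]}}

```text
clock: 9.98
tcp_pos: [0.5535, -0.1553, 0.093]
orientation: [-0.016, 0.075, 0.973, -0.216]
wrist_force: [-0.5, 4.4, 12.8]
finger_gap: 0.021
grip_force: 90.8
```

```bash
python3 - <<'E'
from h import *
s=env.get_state(); print(s['wrist_force'],s['ft_torque'],s['tcp_pos'],go((.5485,-.1846,.0987)))
w=cam('wrist'); cv2.imwrite('pics/w3.png',cv2.resize(w['color'],(800,600)))
E
```

```text
[-0.47653248  4.42959037 12.83197659] [ 0.22011252  0.53255253 -0.26075123] [ 0.55353189 -0.15525482  0.09301025] (array([  0.5, -29.4,   7.4]), array([-0.436,  0.001,  0.   ]))
```

View pics/w3.png

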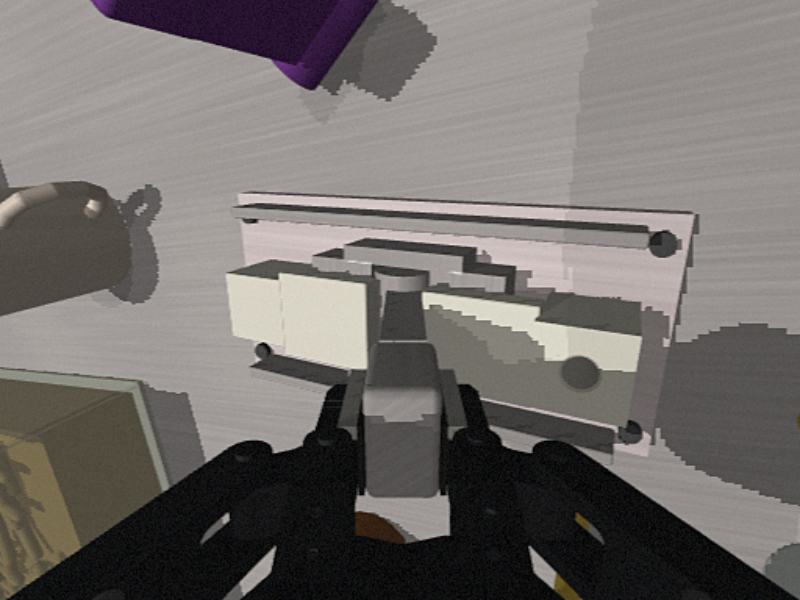

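The block follows the gripper: it leans right, the right jaw with its hole at (580,372) has moved out, and a gap shows by the left jaw at (372,330). Next I'll rock it the other way.

{"name": "apply_moves", "arguments": {"rows": [{"xyz":[0,-7.2,0.4],"turn":[-0.1,0,0],"grip":0.05},{"xyz":[0,-14.3,1.4],"turn":[-0.2,0,0],"grip":0.05},{"xyz":[0,-21.3,3.2],"turn":[-0.3,0,0],"grip":0.05},{"xyz":[0,-27.9,5.7],"turn":[-0.4,0,0],"grip":0.05},{"xyz":[0,-31.3,7.2],"turn":[-0.45,0,0],"grip":0.05},{"xyz":[0,-34.5,8.8],"turn":[-0.5,0,0],"grip":0.05},{"xyz":[0,-37.6,10.6],"turn":[-0.55,0,0],"grip":0.05},{"xyz":[0,-40.7,12.6],"turn":[-0.6,0,0],"grip":0.05},{"xyz":[0,-43.6,14.7],"turn":[-0.65,0,0],"grip":0.05},{"xyz":[0,-46.4,16.9],"turn":[-0.7,0,0],"grip":0.05},{"xyz":[0,-49.1,19.3],"turn":[-0.75,0,0],"grip":0.05},{"xyz":[0,-51.6,21.8],"turn":[-0.8,0,0],"grip":0.05}]}}

```text
clock: 11.03
tcp_pos: [0.5448, -0.2093, 0.096]
orientation: [0.015, 0.075, 0.98, 0.184]
wrist_force: [-0.7, 7.1, 19.3]
finger_gap: 0.0206
grip_force: 92.4
```

{"name": "apply_moves", "arguments": {"rows": [{"xyz":[0,-3.6,0.1],"turn":[-0.05,0,0],"grip":0.05},{"xyz":[0,-5,0.2],"turn":[-0.07,0,0],"grip":0.05},{"xyz":[0,-5,0.2],"turn":[-0.07,0,0],"grip":0.05},{"xyz":[0,-5,0.2],"turn":[-0.07,0,0],"grip":0.05}]}}

```text
clock: 11.37
tcp_pos: [0.5441, -0.2142, 0.0946]
orientation: [0.018, 0.076, 0.973, 0.218]
wrist_force: [-1.0, 4.4, 21.4]
finger_gap: 0.0207
grip_force: 92.4
```

```bash
python3 - <<'E'
from h import *
s=env.get_state(); print(s['wrist_force'],s['ft_torque'],s['tcp_pos'],go((.5485,-.1846,.0987)))
w=cam('wrist'); cv2.imwrite('pics/w4.png',cv2.resize(w['color'],(800,600)))
E
```

```text
[-1.00698579  4.40116769 21.44957159] [2.82564782 0.01964955 0.29427193] [ 0.54410241 -0.2142061   0.09455851] (array([ 0.2, 28.8,  9. ]), array([ 0.44 ,  0.002, -0.002]))
```

View pics/w4.png

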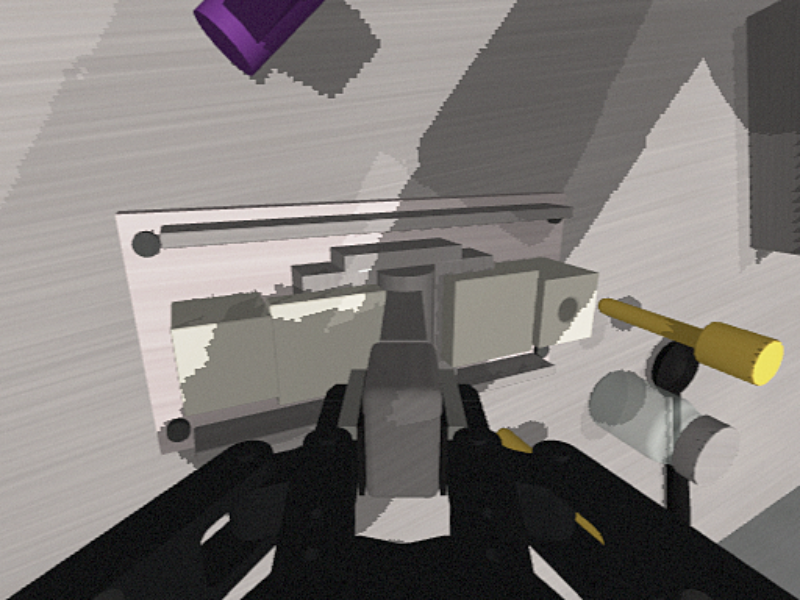

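The block now leans left, and the right jaw stays open with a clear gap at (445,320). Next I'll bring it upright and lift gently.

{"name": "apply_moves", "arguments": {"rows": [{"xyz":[0,7.2,0.4],"turn":[0.1,0,0],"grip":0.05},{"xyz":[0,14.3,1.4],"turn":[0.2,0,0],"grip":0.05},{"xyz":[0,21.3,3.2],"turn":[0.3,0,0],"grip":0.05},{"xyz":[0,27.5,5.7],"turn":[0.4,0,0],"grip":0.05},{"xyz":[0,30,6.8],"turn":[0.44,0,0],"grip":0.05},{"xyz":[0,30,6.8],"turn":[0.44,0,0],"grip":0.05},{"xyz":[0,30,6.8],"turn":[0.44,0,0],"grip":0.05}]}}

```text
clock: 12.0
tcp_pos: [0.5483, -0.1837, 0.0986]
orientation: [-0.0, 0.076, 0.997, -0.001]
wrist_force: [-1.2, 5.2, 12.1]
finger_gap: 0.0208
grip_force: 92.1
```

```bash
python3 - <<'E'
from h import *
s=env.get_state(); print(s['wrist_force'],s['ft_torque'],s['tcp_pos'],go((.5485,-.1846,.0987)))
E
```

```text
[-1.20983435  5.18324007 12.08760414] [1.73058442 0.10430308 0.01723716] [ 0.54831488 -0.18367586  0.09863565] (array([-0.3, -0.9, -0.1]), array([-0.002, -0.   ,  0.002]))
```

{"name": "apply_moves", "arguments": {"rows": [{"xyz":[0,-0.5,-4],"turn":[0,0,0],"grip":0.05},{"xyz":[0,-0.5,-8],"turn":[0,0,0],"grip":0.05},{"xyz":[0,-0.5,-12],"turn":[0,0,0],"grip":0.05},{"xyz":[0,-0.5,-12],"turn":[0,0,0],"grip":0.05}]}}

```text
clock: 12.33
tcp_pos: [0.5467, -0.1855, 0.1084]
orientation: [-0.002, 0.077, 0.997, -0.001]
wrist_force: [0.1, 6.1, 0.9]
finger_gap: 0.0211
grip_force: 90.4
```

{"name": "apply_moves", "arguments": {"rows": [{"xyz":[0,0,-5],"turn":[0,0,0],"grip":0.05},{"xyz":[0,0,-10],"turn":[0,0,0],"grip":0.05},{"xyz":[0,0,-15],"turn":[0,0,0],"grip":0.05},{"xyz":[0,0,-20],"turn":[0,0,0],"grip":0.05},{"xyz":[0,0,-20],"turn":[0,0,0],"grip":0.05}]}}

```text
clock: 12.75
tcp_pos: [0.5478, -0.1868, 0.13]
orientation: [-0.001, 0.077, 0.997, -0.003]
wrist_force: [0.4, -0.0, -1.9]
finger_gap: 0.0212
grip_force: 90.5
```

{"name": "apply_moves", "arguments": {"rows": [{"xyz":[0,1,-10],"turn":[0,0,0],"grip":0.05},{"xyz":[0,1.5,-20],"turn":[0,0,0],"grip":0.05},{"xyz":[0,2,-30],"turn":[0,0,0],"grip":0.05},{"xyz":[0,2,-36],"turn":[0,0,0],"grip":0.05},{"xyz":[0,2,-38],"turn":[0,0,0],"grip":0.05},{"xyz":[0,2,-38],"turn":[0,0,0],"grip":0.05},{"xyz":[0,2,-38],"turn":[0,0,0],"grip":0.05},{"xyz":[0,2,-38],"turn":[0,0,0],"grip":0.05}]}}

```text
clock: 13.42
tcp_pos: [0.5472, -0.1835, 0.1659]
orientation: [-0.003, 0.077, 0.997, -0.002]
wrist_force: [-0.2, -0.4, -3.2]
finger_gap: 0.0209
grip_force: 90.4
```

```bash
python3 - <<'E'
from h import *
s=env.get_state(); b=cam('scene')
print(s['wrist_force'],s['tcp_pos'],s['orientation'],s['qvel'].round(3))
cv2.imwrite('pics/s4.png',cv2.resize(b['color'][120:300,130:390],(800,554)))
E
```

```text
[-0.19284105 -0.39777922 -3.21808724] [ 0.54719998 -0.18349217  0.16586879] [-0.00255007  0.07682442  0.99703942 -0.00197367] [-0.002  0.002 -0.001 -0.003  0.001 -0.002]
```

View pics/s4.png

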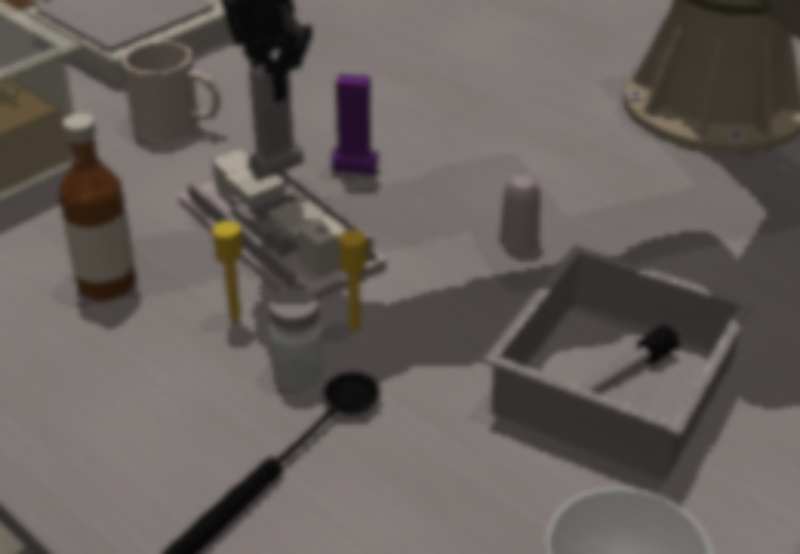

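The block is held upright at (275,120), about 30 mm above the open jaws. The pin is in the pan at (657,343) and the bystanders are untouched.

```bash
python3 -c "
from h import *
print(ticket.hand_in())"
```

```text
the job is handed in; nothing more can be done
None
```

The job is handed in: the pin lies in the pan, the block was rocked to both sides until both jaws opened, and it is held upright and still about 30 mm above the jaws, straight over the mount, after about 13.5 s of the 58 s allowed.

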